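# Fit the sheet stop to the dovetail guide of the print table

### The arm

A 7-joint arm with a two-finger parallel gripper is mounted at the origin on the work surface. World frame = base frame: x ahead of the robot, y to its left, z up, the work surface at z = 0. Lengths are in mm, angles in rad, forces in N, time in s.
With the tool pointing down it reaches from about 425 to 950 mm from the base axis. Payload 4.7 kg.
Tool frame: the origin (TCP) lies midway between the tips of the shut fingers; the grasp point (between the pads) lies 19 mm behind it; z points along the fingers, y is the direction in which the jaws open and shut (so a half turn about z gives the same grasp; the last joint's range is limited). The gripper opens to 87 mm and grips with 3 to 60 N. Pads are 19 mm wide; open, the fingers measure 117 mm over their backs; the gripper's body (75 mm by 190 mm) begins 51 mm behind the grasp point.
Start: joints at [-1.26, 0.469, -0.049, 1.532, 0.024, 1.141, -0.082], TCP at [224.937, 636.438, 222.573] pointing down, gripper open.
Joint ranges: [-2.59, 2.59], [-0.33, 1.99], [-1.39, 1.29], [0.1, 2.45], [-1.04, 4.18], [0.21, 1.99], [-2.66, 2.66]. Speed limits (rad/s): [2.57, 2.57, 3.14, 3.14, 3.14, 3.14, 3.14].

### API

Orientations are given as a rotation vector (axis times angle).
In Python, from workcell import ctrl gives the robot as it stands.
- The arm moves only by the tool carry_out, never from a script. Its argument "motion" is a list of rows, each an object with "twist": the turn, a rotation vector about the tool's x, y, z in degrees, a list of three; "translation": the shift along the tool's x, y, z in m, a list of three; "fingers": the gripper's target within -1 to 1 (fully open at 1, half-way at 0, shut at -1). In form: [{"twist": [ax, ay, az], "translation": [tx, ty, tz], "fingers": fingers}, ...]. A call has 1 to 12 rows; each row is the pose to reach, as a shift and turn from the pose commanded when the call began, along the tool's axes at that moment; what a row does not reach only later rows make up. A row lasts 1/8 s, in which the tool goes at most 62.5 mm and 10.7 degrees, less where a joint would pass 70% of its speed; a pose out of reach is approached as far as the arm can. A call with a gripper value outside its range is refused whole. The fingers move at their own pace and stop on an object; "force" is the grip in N (left out, the last holds). Time passes only in rows, so rows that repeat a pose let the fingers close. It gives the time, the measured TCP pose, the force and the opening at its end, in the units of the state.
- ctrl.get_obs(): the state, without advancing time (a new reading comes with each control period).
- ctrl.snapshot(name): name is "side" or "top"; returns (picture, depth): 400x640x3 uint8, red, green, blue; 400x640 float32, mm along the optical axis (not along the pixel's ray), 0 where there is no reading.
- ctrl.camera_info(name): a dict with "mtx" (3x3 intrinsics, pixels), "origin" and "rotation" of the camera in the world. Camera axes: x right, y down, z forward; pixel columns grow to the right and rows downward; lengths in mm; the calibration is good to about 2 mm. A picture is of the moment at which its call begins. camera_info takes no time and is no camera call.
- ctrl.hand_in(): hands the job in, once; it reports no verdict.
The state is a dict: "time_s": time; "joint_positions": joint angles; "qvel": joint speeds; "effort": joint torques, N m; "tcp_pos": TCP position; "tool_rot": TCP orientation; "contact_force": force on the tool from outside, world axes, zero at the start; "ft_torque": the same for the moment, N m; "gripper_width": finger opening in mm.
Only numpy, scipy, OpenCV 4.12 (cv2) and the standard library are available. Lean on these libraries where they do the work, as an engineer would, in place of code of your own. Each camera call takes 0.05 s, during which the arm holds its last target. There are 200 camera calls.

### The job

Fit the sheet stop with the side clamp knob onto the dovetail guide: set it down on the bare plate at the open, tapered end of the rail, slide it along the rail fully home against the two end stops, then tighten its clamp knob clockwise (seen from above) to its limit. Leave the plain block without a knob where it is.

Things in the scene. Friction and masses are not known exactly. Their poses are not given: they have to be found in the camera images.
- guide: Fixed dark plate 240 x 110 x 12 mm with a steel dovetail rail. Origin: centre of its underside. x: along the rail, from open end to stops; z up. Rail x = 0 to 100 (mm), 40 wide, top 16 above plate; nose tapers to 13 wide at x = -38; bare plate from there to -120: land the carriage at x = -82. Two stops 24 high, faces at x = 100. Home: carriage origin at x = 70, y = 0, z = 12.
- carriage: Loose sheet stop, 0.45 kg: aluminium, 60 (x, sliding way) x 72 x 30 mm, grooved below along x, 2.5 mm clear of the rail each side; fits either way round. Origin: centre of underside, z up. Steel grip post in the middle, 26 (x) x 32, top at z = 70: grip its x faces at z = 56. Lug on the +y side (to y = 100, top z = 26) bears the knob, its upright axis at x = 0, y = 80.
- clamp (a joint): Clamp knob on the carriage's lug: upright axis, black bar grip 44 x 12 mm, z = 44 to 72 mm above the carriage's underside; grip its thickness at z = 60. Rad, growing clockwise from above: at 0 (loose) the bar lies along the carriage's y, at the limit 1.5 (tight) nearly along its x. Starts near 0; friction 0.06 N m, stays where left.
- block: Plain block, not to be used: same aluminium body, 60 x 72 x 30 mm, and same steel grip post (top at z = 70 mm) as the carriage, but solid beneath, without lug or knob. Loose, 0.7 kg. Origin: centre of its underside, z up.
Things that resemble listed ones, but are neither listed nor needed, are in the scene too. Leave any orange or yellow look-alike of the carriage alone.

How it is judged (in metres and radians):
On the way, in this order (a step that is already met when the one before it is completed fails the run):
1. the carriage is on the rail, fully home against the end stops (x of carriage in the frame of guide between 0.058 and 0.082 m and y of carriage in the frame of guide between -0.01 and 0.01 m and z of carriage in the frame of guide below 0.02 m and angle between the x axis of carriage and the x axis of guide, either way round below 0.18 rad), for 0.2 s.
2. the clamp knob is tightened (value of joint clamp above 1.2 rad), for 0.2 s.
At the end, for the whole second after the job is handed in: The carriage sits on the rail, at rest, within 12 mm of fully home against the end stops, within 10 mm sideways and 10 degrees of the rail's line and not more than 8 mm above the plate; the clamp knob stands above 1.2 rad (limit 1.5); the plain block is within 30 mm of where it was (all of step 1 and value of joint clamp above 1.2 rad and linear speed of carriage below 0.02 m/s and distance of block from where it was at the start of the episode below 0.03 m); the robot touches nothing.
It fails at once if the plain block is moved by more than 30 mm (distance of block from where it was at the start of the episode above 0.03 m).
It also fails if it takes over 51 s, if anything falls off the work surface, if the arm or the gripper's body presses on something with over 40 N, if the wrist force passes 120 N, or if a joint passes its speed limit or range.

## Working session

There is one attempt and no reset: what is moved stays moved. The work goes in short steps, Python scripts to look and compute and a tool call to move; the robot and the scene stay as the last step left them, time stands still between calls to the robot, and variables do not carry over. Pictures are saved under pics/ and viewed, about 8 in all and at most 12, crops included, and the job is handed in when it is done.

Besides the shell and the picture viewer there is one more tool, called after "Request:" as name([rows], argument=value, ...), one row to a line, values as JSON. carry_out: Moves the arm, as the interface text tells. Its arguments: {"type":"object","properties":{"motion":{"type":"array"},"force":{"type":"number"}},"required":["motion"]}

```bash
mkdir -p pics; ls; cat > h.py <<'E'
import numpy as np, cv2
from workcell import ctrl
def snap(n):
    p,d=ctrl.snapshot(n); np.savez(''+n,p=p,d=d); return p,d
def world(n,u,v,d):
    c=ctrl.camera_info(n);K=np.array(c['mtx']);R=np.array(c['rotation']);o=np.array(c['origin'])
    r=np.stack([(u-K[0,2])/K[0,0],(v-K[1,2])/K[1,1],np.ones_like(u,float)],-1)
    return r*np.asarray(d)[...,None]@R.T+o
def cloud(n,d):
    v,u=np.mgrid[:400,:640]; return world(n,u,v,d)
E
python3 - <<'E'
from h import *
for n in('top','side'):
    p,d=snap(n); cv2.imwrite(f'pics/{n}1.png',p[:,:,::-1]); c=ctrl.camera_info(n); print(n,c)
print(ctrl.get_obs())
E
```

```text
pics
top {'mtx': array([[383.13125241,   0.        , 320.81068742],
       [  0.        , 383.13125241, 193.13788184],
       [  0.        ,   0.        ,   1.        ]]), 'origin': array([ 320.50773053,   59.01477292, 1270.60097918]), 'rotation': array([-2.11478052,  2.13738829, -0.2169424 ])}
side {'mtx': array([[438.01581218,   0.        , 324.11338839],
       [  0.        , 438.01581218, 197.79312093],
       [  0.        ,   0.        ,   1.        ]]), 'origin': array([  406.42365399, -1144.69908228,   746.95674693]), 'rotation': array([-2.09349832,  0.14646848, -0.08594459])}
{'time_s': 0.1, 'joint_positions': array([-1.25991085,  0.4693834 , -0.04858981,  1.53353998,  0.02411022,
        1.14100439, -0.08231973]), 'qvel': array([ 0.00095246, -0.00197708, -0.0013534 , -0.00312219, -0.00188321,
        0.00010825,  0.00046426]), 'effort': array([ 8.01991901e-04, -5.09170854e+01, -8.10789177e-02, -2.36827558e+01,
       -6.14419696e-02,  3.45120009e-02,  8.66456048e-05]), 'tcp_pos': array([224.7849144 , 635.91594052, 221.60371359]), 'tool_rot': array([-5.31118948e-01, -3.09614196e+00,  2.72459214e-03]), 'contact_force': array([-0.02823454,  0.31718573, -0.15254825]), 'ft_torque': array([-0.00983608,  0.00089815, -0.02139787]), 'gripper_width': 87.12012091652407}
```

View pics/top1.png

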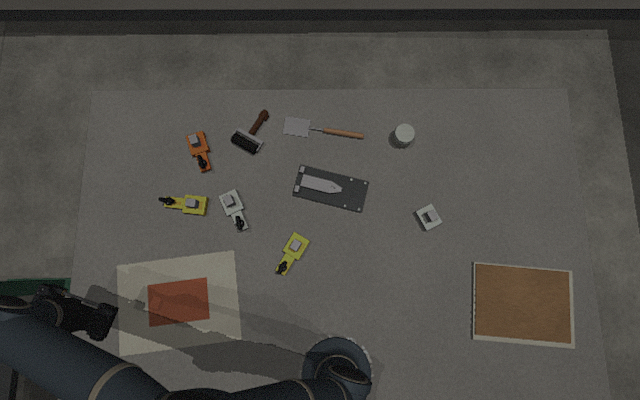

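View pics/side1.png

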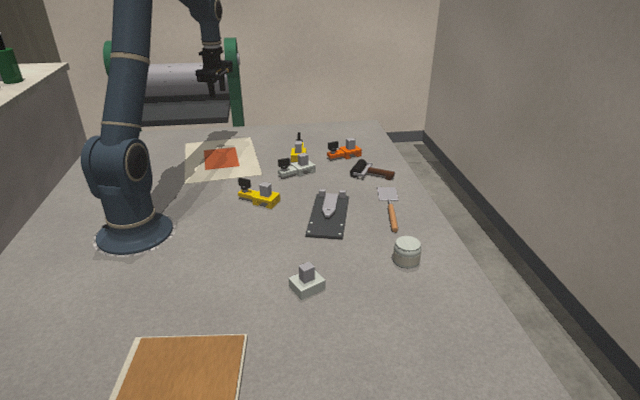

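Top view: the silver carriage is at px (232,203), with its knob toward (240,224). The guide is at (331,188), with its stops at the left end and the open end to the right. The plain block is at (428,217). Yellow and orange look-alikes lie near the carriage at (185,204), (198,145) and (293,250). Next I measure.

```bash
sed -i "s/R=np.array(c\['rotation'\])/R=cv2.Rodrigues(np.array(c['rotation']))[0]/" h.py
cat > m.py <<'E'
from h import *
def rect(pts):
    (c,s,a)=cv2.minAreaRect(pts.astype(np.float32)); return np.round(c,1),np.round(s,1),round(a,1)
def meas(n,lo,hi,u0,u1,v0,v1,extra=None):
    z=np.load(f'{n}.npz');W=cloud(n,z['d']);m=np.zeros((400,640),bool);m[v0:v1,u0:u1]=1
    m&=(W[...,2]>lo)&(W[...,2]<hi)&(z['d']>0)
    if extra is not None: m&=extra(z['p'].astype(int))
    P=W[m]; return P
E
python3 - <<'E'
from m import *
z=np.load('top.npz');W=cloud('top',z['d'])
print('table z',np.median(W[230:250,330:420,2]))
b=(212,256,184,236)
for nm,lo,hi in(('body',15,45),('post/knob',55,90)):
    P=meas('top',lo,hi,*b);print(nm,len(P),rect(P[:,:2]),np.median(P,0))
bright=lambda p:p.min(-1)>75
dark=lambda p:p.max(-1)<=60
for nm,e in(('post',bright),('knob',dark)):
    P=meas('top',55,90,*b,e);print(nm,len(P),P.mean(0).round(1),rect(P[:,:2]))
P=meas('top',6,20,285,375,160,216);print('plate',len(P),rect(P[:,:2]),np.median(P[:,2]))
P=meas('top',22,34,285,375,160,216);print('rail',len(P),rect(P[:,:2]),np.median(P[:,2]))
P=meas('top',33,50,285,375,160,216);print('stops',len(P),P.mean(0),rect(P[:,:2]))
# contour of plate by intensity
np.set_printoptions(linewidth=250)
print(W[186:234:2,214:254:2,2].round().astype(int))
p=cv2.resize(z['p'][155:260,150:385,::-1],None,fx=3.4,fy=3.4,interpolation=cv2.INTER_CUBIC)
cv2.imwrite('pics/crop1.png',cv2.convertScaleAbs(p,alpha=1.6))
E
```

```text
table z -0.44705097381176984
body 457 (array([505.4, 326.5]), array([136.7,  61. ]), 25.3) [513.96546344 326.00147479  28.68777383]
post/knob 159 (array([495.6, 321.9]), array([117.5,  25.7]), 24.4) [521.68527206 329.03636972  69.90736587]
post 82 [532.6 338.9  69.7] (array([510.8, 329.8]), array([83.8, 25. ]), 22.5)
knob 68 [468.6 307.2  68.6] (array([493.6, 319.8]), array([112.1,  23.4]), 24.4)
plate 1760 (array([582.5,  22.4]), array([280.6, 166.6]), 83.7) 11.496125607995054
rail 481 (array([591.6,  49.4]), array([150.9,  89.7]), 75.0) 27.77025991811479
stops 56 [605.23603654 107.23580922  35.60016124] (array([585.2,  72.6]), array([132.7,  86.5]), 61.2)
[[ 1 -2 -1  5  1  1  2 -2  0 -3  2 -1 -3  0  1 -1  3  3 -1 -3]
 [ 1 -3 -1 -1  2  1  3  3  1  2  1 -3 -2  3  1  2  0  3  5  0]
 [ 1 -3 -4  3  3  2  3  0  2 28 33  0 -3 -5 -2 -4  3  0 -6  4]
 [-1 -1 -3  2 -5 -2 -3 29 30 31 28 29  2  0  0 -1  4  1  5  2]
 [ 1  1 -1  2  0 30 27 27 29 31 26 31 -1 -1 -4 -4  1  0  0 -1]
 [-1 -1 30 28 31 32 70 68 67 31 36 27 14  1  1  2  0  0 -2  0]
 [ 0 -3  1 31 30 71 71 67 70 48 32 30 33 -5 -2  0  1  2 
[... 378 characters left out ...]
-2 -3]
 [ 1 -1 -3 -1  0 -3 30 26 25 31 25 27 26 26  1  0  3 -2 -1 -1]
 [-1  2  2  8  1  2 30 32 28 28 22 27 26 25 20  0 -3 -5 -2 -3]
 [ 0  2 -3  1  1 -2  3 11 -2 25 21 72 75 26 30 -1  1 -2  2  4]
 [ 4  1  3  1  2 -1  2  1  1 28 26 75 73 25 28 14  0  3 -2  1]
 [-1  1  1  3  6 -3  0 -2  0  2 28 73 74 53 27 28 -1 -2 -3  0]
 [-1  0  0 -3 -3 -3  3 -1  1 -6 22 68 70 60 45 24  5 -2  4  2]
 [ 0  4 -5  3  8  1  2 -2  1 -4 -1 73 73 65 43 27 29 -1  0 -5]
 [-4 -3  2  2  3  2 -5  1  2  1 -5 45 71 73 47 27 24  2  1  3]
 [-3 -2 -1  0  0  1  1 -2  3  2  0 26 72 75 30 25 25 -1  2  0]
 [ 3 -3 -2  1  4  1  2 -1 -1  0  1  0 26 47 23 -2  1 -2  1 -1]
 [-2 -1 -3 -3 -1 -2  1 -4 -3 -4  2  0 -2 -2  1 -2  2  0 -5 -3]]
```

View pics/crop1.png

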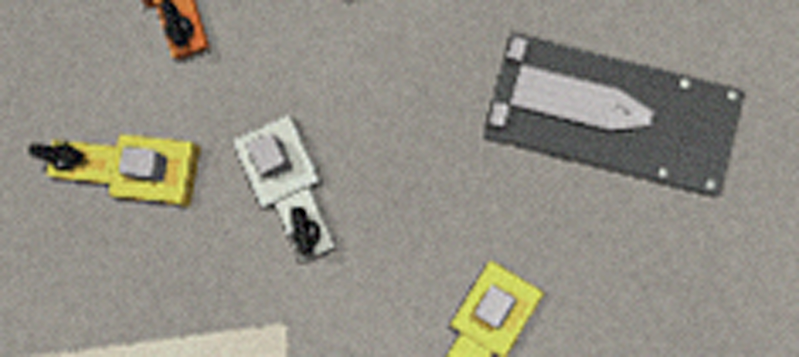

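```bash
cat >> m.py <<'E'
def plane(n,uv,h):
    uv=np.asarray(uv,float); a=world(n,uv[:,0],uv[:,1],np.zeros(len(uv)));b=world(n,uv[:,0],uv[:,1],np.ones(len(uv)))
    t=(h-a[:,2])/(b-a)[:,2]; return a+(b-a)*t[:,None]
def big(mask,box,k=5):
    u0,u1,v0,v1=box;m=np.zeros((400,640),np.uint8);m[v0:v1,u0:u1]=mask[v0:v1,u0:u1]
    m=cv2.morphologyEx(m,cv2.MORPH_OPEN,np.ones((2,2),np.uint8)) if k<0 else cv2.morphologyEx(m,cv2.MORPH_CLOSE,np.ones((k,k),np.uint8))
    c=max(cv2.findContours(m,0,cv2.CHAIN_APPROX_NONE)[0],key=cv2.contourArea); f=np.zeros_like(m);cv2.drawContours(f,[c],-1,1,-1);return c[:,0],f
E
python3 - <<'E'
from m import *
z=np.load('top.npz');p=z['p'];W=cloud('top',z['d']);g=p.max(-1).astype(int)
print('grey',np.median(g[235:250,330:400]),'plate',np.median(g[195:205,345:355]))
c,f=big((g<68).astype(np.uint8),(285,380,158,220),9)
print('plate',rect(plane('top',c,12)[:,:2]))
H=W[...,2];D=z['d']>0
def comp(m,h,nm):
    v,u=np.nonzero(m);P=plane('top',np.c_[u,v],h)[:,:2];print(nm,len(P),P.mean(0).round(1),rect(P))
def box(m,u0,u1,v0,v1):
    o=np.zeros_like(m);o[v0:v1,u0:u1]=m[v0:v1,u0:u1];return o
comp(box((H>60)&(g>95),220,240,192,210),70,'post')
comp(box((H>60),230,250,212,234),72,'knob')
comp(box((H>20)&(H<38),212,242,186,218),30,'body')
comp(box((H>14),212,256,184,236),28,'all')
comp(box((H>22)&(H<33)&(g>85),300,345,170,198),28,'rail')
s=(H>31)&(g>85)
comp(box(s,296,306,162,178),36,'stopA');comp(box(s,292,302,180,196),36,'stopB')
comp(box((H>60),415,445,200,235),70,'block post')
# side-view check of post tops
z=np.load('side.npz');W=cloud('side',z['d']);H=W[...,2]
m=box((H>60)&(H<80)&(z['p'].min(-1)>90),290,316,145,175);print('side post',m.sum(),W[m].mean(0).round(1))
E
```

```text
grey 95.0 plate 56.0
plate (array([580.7,  11.4]), array([241.5, 112.8]), 75.0)
post 75 [535.4 339.4] (array([539.4, 330.8]), array([29.2, 43.4]), 27.0)
knob 64 [460.7 304.9] (array([458.4, 305.9]), array([29. , 47.1]), 77.8)
body 345 [525.9 334.7] (array([523.2, 334.3]), array([96.2, 60.3]), 24.8)
all 652 [512.1 328.7] (array([510.8, 332.5]), array([121.3, 135.1]), 81.3)
rail 413 [591.9  47.2] (array([590.1,  47.6]), array([144.4,  49.9]), 67.5)
stopA 26 [639.8 105.7] (array([632.7, 106. ]), array([39.5, 15.6]), 10.8)
stopB 23 [576.5 123.8] (array([576.3, 124.3]), array([13.1, 16.8]), 89.5)
block post 92 [ 478.2 -306.2] (array([ 470.1, -306. ]), array([48. , 67.8]), 48.3)
side post 47 [536.3 343.8  68.3]
```

```bash
cat > mv.py <<'E'
from h import *
from scipy.spatial.transform import Rotation as Ro
G=np.array([580.7,11.4]);A=75.0
def gw(x,y): a=np.radians(A);return G+[x*np.cos(a)-y*np.sin(a),x*np.sin(a)+y*np.cos(a)]
def to(x,y,z,yaw):  # yaw = world angle of tool y, deg
    o=ctrl.get_obs();R=Ro.from_rotvec(o['tool_rot']);b=np.radians(yaw)
    T=Ro.from_matrix(np.array([[-np.sin(b),np.cos(b),0],[np.cos(b),np.sin(b),0],[0,0,-1]]).T)
    T=Ro.from_matrix(np.c_[[-np.sin(b),np.cos(b),0],[np.cos(b),np.sin(b),0],[0,0,-1]])
    print('tr',(R.inv().apply(np.array([x,y,z])-o['tcp_pos'])/1000).round(4),'tw',(R.inv()*T).as_rotvec(degrees=True).round(2), 'F',o['contact_force'].round(1),'t',round(o['time_s'],2),'w',round(o['gripper_width'],1),'q7',o['joint_positions'][6].round(2),'tcp',o['tcp_pos'].round(1),'rel yaw vs A',)
E
sed -i '/^    T=.*\.T)$/d' mv.py
python3 - <<'E'
from mv import *
to(535,339.5,130,114.8)
R=Ro.from_rotvec(ctrl.get_obs()['tool_rot']).as_matrix();print(R.round(3)); print(gw(-82,0),gw(70,0),gw(70,80))
E
```

```text
tr [-0.3913 -0.1759  0.0919] tw [-1.000e-01 -3.000e-02 -4.427e+01] F [-0.   0.3 -0.2] t 0.1 w 87.1 q7 -0.08 tcp [224.8 635.9 221.6] rel yaw vs A
[[-0.943  0.333 -0.001]
 [ 0.333  0.943 -0.002]
 [-0.    -0.002 -1.   ]]
[559.4768383  -67.80591776] [598.81733316  79.01480784] [521.54326705  99.72033145]
```

Request:
carry_out([
  {"twist":[0,0,-44.3],"translation":[-0.391,-0.176,0.092],"fingers":0.3},
  {"twist":[0,0,-44.3],"translation":[-0.391,-0.176,0.092],"fingers":0.3},
  {"twist":[0,0,-44.3],"translation":[-0.391,-0.176,0.092],"fingers":0.3},
  {"twist":[0,0,-44.3],"translation":[-0.391,-0.176,0.092],"fingers":0.3},
  {"twist":[0,0,-44.3],"translation":[-0.391,-0.176,0.092],"fingers":0.3},
  {"twist":[0,0,-44.3],"translation":[-0.391,-0.176,0.092],"fingers":0.3},
  {"twist":[0,0,-44.3],"translation":[-0.391,-0.176,0.092],"fingers":0.3},
  {"twist":[0,0,-44.3],"translation":[-0.391,-0.176,0.092],"fingers":0.3},
  {"twist":[0,0,-44.3],"translation":[-0.391,-0.176,0.092],"fingers":0.3},
  {"twist":[0,0,-44.3],"translation":[-0.391,-0.176,0.092],"fingers":0.3},
  {"twist":[0,0,-44.3],"translation":[-0.391,-0.176,0.092],"fingers":0.3},
])

```text
time_s: 1.48
tcp_pos: [533.9, 341.8, 130.8]
tool_rot: [-0.68, 3.067, 0.001]
contact_force: [-0.3, 0.1, 0.5]
gripper_width: 56.5
```

```bash
python3 - <<'E'
from mv import *
to(535,339.5,37,114.8)
p,d=snap('side');q,_=snap('top')
a=cv2.resize(p[100:200,240:380],None,fx=2.8,fy=2.8);b=cv2.resize(q[155:255,180:320],None,fx=2.8,fy=2.8)
cv2.imwrite('pics/c2.png',cv2.convertScaleAbs(np.hstack([a,b])[:,:,::-1],alpha=1.5))
E
```

```text
tr [-0.0001 -0.0026  0.0938] tw [0.04 0.02 0.19] F [-0.3  0.1  0.5] t 1.48 w 56.5 q7 1.31 tcp [533.9 341.8 130.8] rel yaw vs A
```

View pics/c2.png

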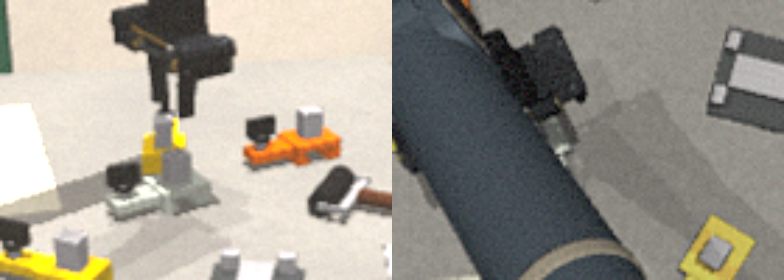

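The side view shows the open fingers straight above the silver post at crop px (175,165). I descend and grip.

Request:
carry_out([
  {"twist":[0,0,0.2],"translation":[0,-0.0026,0.04],"fingers":0.3},
  {"twist":[0,0,0.2],"translation":[0,-0.0026,0.07],"fingers":0.3},
  {"twist":[0,0,0.2],"translation":[0,-0.0026,0.088],"fingers":0.3},
  {"twist":[0,0,0.2],"translation":[0,-0.0026,0.0935],"fingers":0.3},
  {"twist":[0,0,0.2],"translation":[0,-0.0026,0.0935],"fingers":-0.2},
  {"twist":[0,0,0.2],"translation":[0,-0.0026,0.0935],"fingers":-1},
  {"twist":[0,0,0.2],"translation":[0,-0.0026,0.0935],"fingers":-1},
  {"twist":[0,0,0.2],"translation":[0,-0.0026,0.0935],"fingers":-1},
  {"twist":[0,0,0.2],"translation":[0,-0.0026,0.0935],"fingers":-1},
  {"twist":[0,0,0.2],"translation":[0,-0.0026,0.0935],"fingers":-1},
], force=40)

```text
time_s: 2.82
tcp_pos: [536.5, 337.7, 37.6]
tool_rot: [-0.669, 3.069, 0.0]
contact_force: [-0.5, -1.1, 5.6]
gripper_width: 25.7
```

```bash
python3 - <<'E'
from mv import *
o=ctrl.get_obs();to(*o['tcp_pos'][:2],100,114.8)
x,y=gw(-82,0);to(x,y,110,75)
E
```

```text
tr [-0.0001 -0.     -0.0624] tw [-0.01  0.05 -0.2 ] F [-0.5 -1.1  5.6] t 2.83 w 25.7 q7 1.3 tcp [536.5 337.7  37.6] rel yaw vs A
tr [ 0.1479 -0.3782 -0.0724] tw [1.00e-02 5.00e-02 3.96e+01] F [-0.5 -1.1  5.6] t 2.83 w 25.7 q7 1.3 tcp [536.5 337.7  37.6] rel yaw vs A
```

Request:
carry_out([
  {"twist":[0,0,0],"translation":[0,0,-0.04],"fingers":-1},
  {"twist":[0,0,0],"translation":[0,0,-0.09],"fingers":-1},
  {"twist":[0,0,6],"translation":[0.02,-0.05,-0.09],"fingers":-1},
  {"twist":[0,0,12],"translation":[0.04,-0.1,-0.09],"fingers":-1},
  {"twist":[0,0,18],"translation":[0.06,-0.15,-0.09],"fingers":-1},
  {"twist":[0,0,24],"translation":[0.08,-0.2,-0.09],"fingers":-1},
  {"twist":[0,0,30],"translation":[0.1,-0.255,-0.09],"fingers":-1},
  {"twist":[0,0,35],"translation":[0.12,-0.31,-0.09],"fingers":-1},
  {"twist":[0,0,39.5],"translation":[0.14,-0.36,-0.09],"fingers":-1},
  {"twist":[0,0,39.5],"translation":[0.148,-0.378,-0.09],"fingers":-1},
  {"twist":[0,0,39.5],"translation":[0.148,-0.378,-0.09],"fingers":-1},
  {"twist":[0,0,39.5],"translation":[0.148,-0.378,-0.09],"fingers":-1},
])

```text
time_s: 4.32
tcp_pos: [558.4, -65.6, 126.1]
tool_rot: [-0.403, -3.114, -0.002]
contact_force: [-0.4, -0.2, -5.2]
gripper_width: 25.7
```

```bash
python3 - <<'E'
from mv import *
x,y=gw(-82,0);to(x,y,60,75)
p,d=snap('side');q,_=snap('top')
a=cv2.resize(p[130:270,260:400],None,fx=2.8,fy=2.8);b=cv2.resize(q[130:270,260:400],None,fx=2.8,fy=2.8)
cv2.imwrite('pics/c3.png',cv2.convertScaleAbs(np.hstack([a,b])[:,:,::-1],alpha=1.5))
E
```

```text
tr [-0.0017 -0.0019  0.0661] tw [ 0.05 -0.12  0.25] F [-0.4 -0.2 -5.2] t 4.33 w 25.7 q7 1.42 tcp [558.4 -65.6 126.1] rel yaw vs A
```

View pics/c3.png

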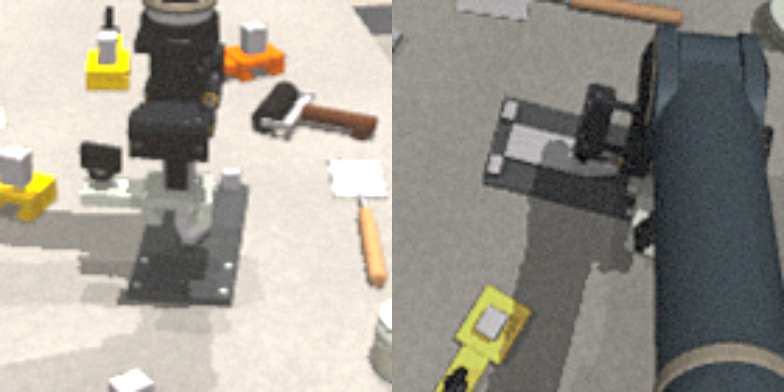

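Request:
carry_out([
  {"twist":[0,0,0.2],"translation":[-0.0017,-0.0019,0.03],"fingers":-1},
  {"twist":[0,0,0.2],"translation":[-0.0017,-0.0019,0.055],"fingers":-1},
  {"twist":[0,0,0.2],"translation":[-0.0017,-0.0019,0.068],"fingers":-1},
  {"twist":[0,0,0.2],"translation":[-0.0017,-0.0019,0.073],"fingers":-1},
  {"twist":[0,0,0.2],"translation":[-0.0017,-0.0019,0.075],"fingers":-1},
  {"twist":[0,0,0.2],"translation":[-0.0017,-0.0019,0.0765],"fingers":-1},
  {"twist":[0,0,0.2],"translation":[-0.0017,-0.0019,0.0765],"fingers":-1},
  {"twist":[0,0,0.2],"translation":[-0.0017,-0.0019,0.0765],"fingers":-1},
])

```text
time_s: 5.42
tcp_pos: [560.4, -69.8, 50.9]
tool_rot: [0.412, 3.114, 0.0]
contact_force: [0.3, 0.2, -4.7]
gripper_width: 25.5
```

```bash
python3 - <<'E'
from mv import *
x,y=gw(-40,0);to(x,y,50,75)
p,d=snap('side')
W=cloud('side',d);L=W.copy();a=np.radians(A);R=np.array([[np.cos(a),np.sin(a)],[-np.sin(a),np.cos(a)]])
L[...,:2]=(W[...,:2]-G)@R.T
# body front face rows: lateral limits; plate lateral limits
for lo,hi,x0,x1,n in((18,38,-125,-100,'front face'),(8,16,-118,-100,'plate'),):
    m=(L[...,2]>lo)&(L[...,2]<hi)&(L[...,0]>x0)&(L[...,0]<x1)&(abs(L[...,1])<120)&(d>0)
    v,u=np.nonzero(m)
    print(n,[(r,L[r,u[v==r].min(),1].round(1),L[r,u[v==r].max(),1].round(1)) for r in np.unique(v)])
b=cv2.resize(p[150:260,270:400],None,fx=5,fy=5,interpolation=cv2.INTER_CUBIC);cv2.imwrite('pics/c4.png',cv2.convertScaleAbs(b[:,:,::-1],alpha=1.5))
E
```

```text
tr [0.0015 0.0436 0.0009] tw [ 0.01  0.04 -0.07] F [ 0.3  0.2 -4.7] t 5.42 w 25.5 q7 1.44 tcp [560.4 -69.8  50.9] rel yaw vs A
front face [(np.int64(222), np.float64(96.0), np.float64(75.1)), (np.int64(223), np.float64(93.1), np.float64(36.5)), (np.int64(224), np.float64(96.0), np.float64(48.4)), (np.int64(225), np.float64(96.2), np.float64(26.3)), (np.int64(226), np.float64(51.7), np.float64(-37.5)), (np.int64(227), np.float64(31.6), np.float64(-37.5)), (np.int64(228), np.float64(31.5), np.float64(-37.6)), (np.int64(229), np.float64(32.0), np.float64(-37.6)), (np.int64(230), np.float64(31.6), np.float64(-35.7)), (np.int64(231), np.float64(31.8), np.float64(-35.4)), (np.int64(232), np.float64(-18.1), np.float64(-35.6))]
plate [(np.int64(230), np.float64(48.4), np.float64(36.7)), (np.int64(231), np.float64(50.9), np.float64(-10.8)), (np.int64(232), np.float64(49.9), np.float64(-58.3)), (np.int64(233), np.float64(43.4), np.float64(-55.7)), (np.int64(234), np.float64(37.7), np.float64(-58.7)), (np.int64(235), np.float64(-9.6), np.float64(-56.4)), (np.int64(236), np.float64(-48.0), np.float64(-48.0))]
```

View pics/c4.png

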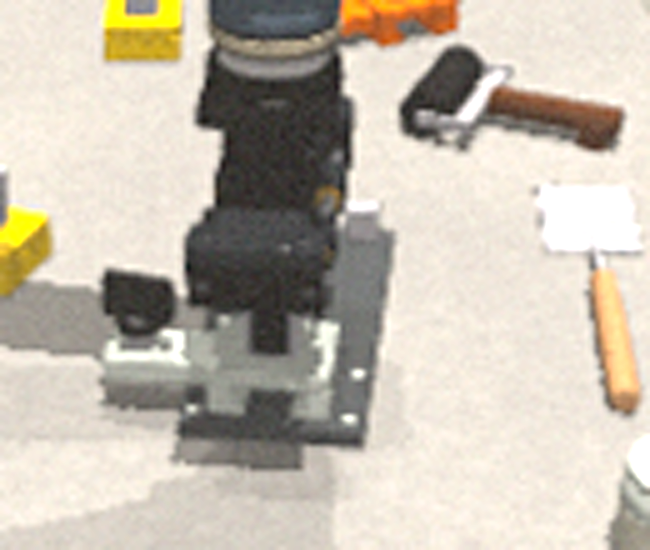

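Touched down about level. Body and plate edges in the side view agree on the lateral centre to about 1 mm. I start the slide and watch the force.

Request:
carry_out([
  {"twist":[0,0,0],"translation":[0.0008,0,0.001],"fingers":-1},
  {"twist":[0,0,0],"translation":[0.0008,0.006,0.001],"fingers":-1},
  {"twist":[0,0,0],"translation":[0.0008,0.014,0.001],"fingers":-1},
  {"twist":[0,0,0],"translation":[0.0008,0.022,0.001],"fingers":-1},
  {"twist":[0,0,0],"translation":[0.0008,0.03,0.001],"fingers":-1},
  {"twist":[0,0,0],"translation":[0.0008,0.038,0.001],"fingers":-1},
  {"twist":[0,0,0],"translation":[0.0008,0.044,0.001],"fingers":-1},
])

```text
time_s: 6.35
tcp_pos: [571.1, -26.7, 49.7]
tool_rot: [0.411, 3.114, -0.0]
contact_force: [-0.1, -2.3, -0.0]
gripper_width: 25.5
```

```bash
python3 - <<'E'
from mv import *
x,y=gw(-10,0);to(x,y,50,75)
E
```

```text
tr [ 0.0006  0.0293 -0.0004] tw [-0.01  0.01 -0.05] F [-0.1 -2.3 -0. ] t 6.35 w 25.5 q7 1.36 tcp [571.1 -26.7  49.7] rel yaw vs A
```

Request:
carry_out([
  {"twist":[0,0,0],"translation":[0.0003,0.008,0],"fingers":-1},
  {"twist":[0,0,0],"translation":[0.0003,0.016,0],"fingers":-1},
  {"twist":[0,0,0],"translation":[0.0003,0.024,0],"fingers":-1},
  {"twist":[0,0,0],"translation":[0.0003,0.03,0],"fingers":-1},
  {"twist":[0,0,0],"translation":[0.0003,0.03,0],"fingers":-1},
])

```text
time_s: 6.98
tcp_pos: [579.8, 2.9, 49.8]
tool_rot: [0.411, 3.112, 0.002]
contact_force: [4.6, -2.5, -3.8]
gripper_width: 25.7
```

```bash
python3 - <<'E'
from mv import *
x,y=gw(70,0);to(x,y,50,75)
E
```

```text
tr [ 0.0014  0.0785 -0.0001] tw [ 0.08  0.15 -0.04] F [ 4.6 -2.5 -3.8] t 6.97 w 25.7 q7 1.31 tcp [579.8   2.9  49.8] rel yaw vs A
```

Request:
carry_out([
  {"twist":[0,0,0],"translation":[-0.0008,0.006,0.0003],"fingers":-1},
  {"twist":[0,0,0],"translation":[-0.001,0.014,0.0003],"fingers":-1},
  {"twist":[0,0,0],"translation":[-0.001,0.022,0.0003],"fingers":-1},
  {"twist":[0,0,0],"translation":[-0.001,0.03,0.0003],"fingers":-1},
  {"twist":[0,0,0],"translation":[-0.001,0.036,0.0003],"fingers":-1},
  {"twist":[0,0,0],"translation":[-0.001,0.036,0.0003],"fingers":-1},
])

```text
time_s: 7.72
tcp_pos: [588.9, 36.2, 49.6]
tool_rot: [0.412, 3.114, -0.0]
contact_force: [0.5, -3.8, 0.5]
gripper_width: 25.6
```

```bash
python3 - <<'E'
from mv import *
x,y=gw(70,0);to(x,y,50,75)
E
```

```text
tr [ 0.0015  0.0439 -0.0004] tw [-0.01  0.02 -0.07] F [ 0.5 -3.8  0.5] t 7.72 w 25.6 q7 1.25 tcp [588.9  36.2  49.6] rel yaw vs A
```

Request:
carry_out([
  {"twist":[0,0,0],"translation":[0,0.008,0],"fingers":-1},
  {"twist":[0,0,0],"translation":[0,0.016,0],"fingers":-1},
  {"twist":[0,0,0],"translation":[0,0.024,0],"fingers":-1},
  {"twist":[0,0,0],"translation":[0,0.032,0],"fingers":-1},
  {"twist":[0,0,0],"translation":[0,0.037,0],"fingers":-1},
  {"twist":[0,0,0],"translation":[0,0.04,0],"fingers":-1},
  {"twist":[0,0,0],"translation":[0,0.04,0],"fingers":-1},
])

```text
time_s: 8.6
tcp_pos: [598.9, 73.6, 49.7]
tool_rot: [-0.414, -3.114, 0.003]
contact_force: [1.3, -5.8, 3.0]
gripper_width: 25.7
```

```bash
python3 - <<'E'
from mv import *
x,y=gw(70,0);to(x,y,50,75)
E
```

```text
tr [ 0.0015  0.0052 -0.0003] tw [-0.09 -0.01 -0.13] F [ 1.3 -5.8  3. ] t 8.6 w 25.7 q7 1.19 tcp [598.9  73.6  49.7] rel yaw vs A
```

Request:
carry_out([
  {"twist":[0,0,0],"translation":[0,0.002,0],"fingers":-1},
  {"twist":[0,0,0],"translation":[0,0.004,0],"fingers":-1},
  {"twist":[0,0,0],"translation":[0,0.0055,0],"fingers":-1},
  {"twist":[0,0,0],"translation":[0,0.0055,0],"fingers":-1},
])

```text
time_s: 9.1
tcp_pos: [599.8, 77.1, 49.7]
tool_rot: [-0.415, -3.113, 0.006]
contact_force: [-1.6, -8.3, 4.5]
gripper_width: 25.6
```

Request:
carry_out([
  {"twist":[0,0,0],"translation":[0,0.0015,0],"fingers":-1},
  {"twist":[0,0,0],"translation":[0,0.003,0],"fingers":-1},
  {"twist":[0,0,0],"translation":[0,0.003,0],"fingers":-1},
  {"twist":[0,0,0],"translation":[0,0.003,0],"fingers":-1},
])

```text
time_s: 9.6
tcp_pos: [599.9, 77.3, 49.8]
tool_rot: [-0.417, -3.111, 0.011]
contact_force: [-3.3, -13.3, 7.8]
gripper_width: 25.8
```

The carriage has stalled against the stops at x ≈ 68 (commanded 3 mm, moved 0.2 mm, force up to 13 N). I relieve the push, release and rise.

Request:
carry_out([
  {"twist":[0,0,0],"translation":[0,-0.003,0],"fingers":-1},
  {"twist":[0,0,0],"translation":[0,-0.003,0],"fingers":-0.1},
  {"twist":[0,0,0],"translation":[0,-0.003,0],"fingers":0},
  {"twist":[0,0,0],"translation":[0,-0.003,0],"fingers":0},
  {"twist":[0,0,0],"translation":[0,-0.003,-0.03],"fingers":0},
  {"twist":[0,0,0],"translation":[0,-0.003,-0.07],"fingers":0},
  {"twist":[0,0,0],"translation":[0,-0.003,-0.07],"fingers":0},
])

```text
time_s: 10.48
tcp_pos: [602.5, 82.1, 122.4]
tool_rot: [0.409, 3.109, 0.005]
contact_force: [-0.2, -0.0, -0.9]
gripper_width: 43.6
```

```bash
python3 - <<'E'
from mv import *
p,d=snap('side')
W=cloud('side',d);L=W.copy();a=np.radians(A);R=np.array([[np.cos(a),np.sin(a)],[-np.sin(a),np.cos(a)]])
L[...,:2]=(W[...,:2]-G)@R.T
g=p.max(-1)
m=(L[...,2]>62)&(L[...,2]<95)&(abs(L[...,1]-80)<35)&(abs(L[...,0]-70)<40)
print('knob',m.sum(),L[m].mean(0).round(1),L[m].min(0).round(1),L[m].max(0).round(1))
m=(L[...,2]>55)&(L[...,2]<88)&(abs(L[...,1])<22)&(abs(L[...,0]-70)<30)&(g>90)
print('post',m.sum(),L[m].mean(0).round(1),L[m].min(0).round(1),L[m].max(0).round(1))
x,y=gw(70,79);to(x,y,120,75)
b=cv2.resize(p[130:250,250:400],None,fx=5,fy=5,interpolation=cv2.INTER_CUBIC);cv2.imwrite('pics/c5.png',cv2.convertScaleAbs(b[:,:,::-1],alpha=1.5))
E
```

```text
knob 99 [64.6 77.3 75.6] [56.9 56.6 62.3] [76.5 97.4 87.8]
post 23 [67.7 -2.8 81.9] [ 53.8 -17.   77.4] [83.4 14.  83.9]
tr [ 0.0804 -0.0032  0.0004] tw [ 0.13  0.1  -0.  ] F [-0.5 -0.5 -0.4] t 10.53 w 43.3 q7 1.17 tcp [601.   81.8 120.5] rel yaw vs A
```

View pics/c5.png

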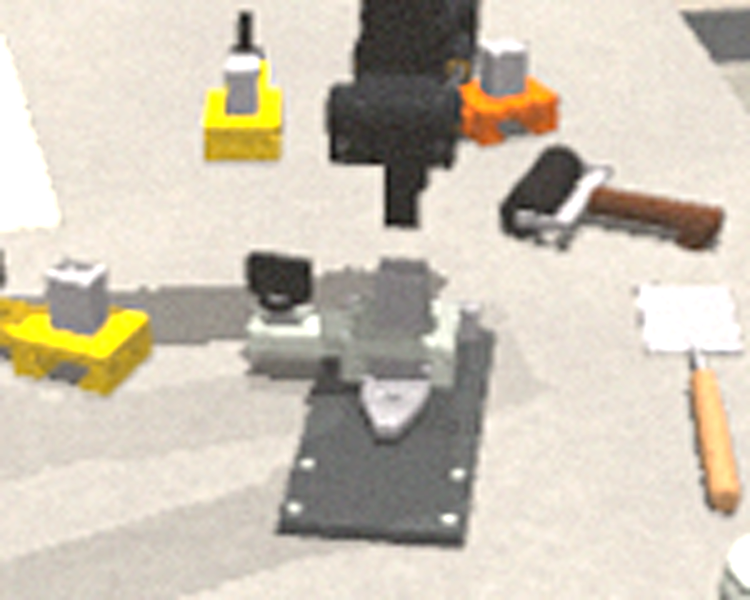

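The carriage sits on the rail against the stops, with the knob bar still lying across. I move over the knob.

Request:
carry_out([
  {"twist":[0,0,0],"translation":[0.04,-0.0046,0],"fingers":0},
  {"twist":[0,0,0],"translation":[0.0804,-0.0046,0],"fingers":0},
  {"twist":[0,0,0],"translation":[0.0804,-0.0046,0],"fingers":0},
  {"twist":[0,0,0],"translation":[0.0804,-0.0046,0],"fingers":0},
])

```text
time_s: 11.02
tcp_pos: [521.9, 97.2, 118.8]
tool_rot: [-0.411, -3.114, -0.0]
contact_force: [-0.6, -0.9, -0.6]
gripper_width: 43.7
```

```bash
python3 - <<'E'
from mv import *
x,y=gw(68.6,79);to(x,y,54,75)
E
```

```text
tr [-0.      0.001   0.0648] tw [-0.   -0.02 -0.04] F [-0.6 -0.9 -0.6] t 11.03 w 43.7 q7 1.1 tcp [521.9  97.2 118.8] rel yaw vs A
```

Request:
carry_out([
  {"twist":[0,0,0],"translation":[0,0.001,0.03],"fingers":0},
  {"twist":[0,0,0],"translation":[0,0.001,0.05],"fingers":0},
  {"twist":[0,0,0],"translation":[0,0.001,0.06],"fingers":0},
  {"twist":[0,0,0],"translation":[0,0.001,0.0645],"fingers":0},
  {"twist":[0,0,0],"translation":[0,0.001,0.0645],"fingers":-0.6},
  {"twist":[0,0,0],"translation":[0,0.001,0.0645],"fingers":-1},
  {"twist":[0,0,0],"translation":[0,0.001,0.0645],"fingers":-1},
  {"twist":[0,0,0],"translation":[0,0.001,0.0645],"fingers":-1},
  {"twist":[0,0,0],"translation":[0,0.001,0.0645],"fingers":-1},
], force=15)

```text
time_s: 12.15
tcp_pos: [522.7, 97.6, 56.1]
tool_rot: [0.413, 3.113, 0.001]
contact_force: [-2.4, -0.3, 7.2]
gripper_width: 14.8
```

Width 14.8 mm and 7 N upward suggest the tips are touching a hub below the bar. I raise a little and regrip.

Request:
carry_out([
  {"twist":[0,0,0],"translation":[0,0,0],"fingers":-0.4},
  {"twist":[0,0,0],"translation":[0,0,-0.006],"fingers":-0.4},
  {"twist":[0,0,0],"translation":[0,0,-0.006],"fingers":-0.4},
  {"twist":[0,0,0],"translation":[0,0,-0.006],"fingers":-1},
  {"twist":[0,0,0],"translation":[0,0,-0.006],"fingers":-1},
  {"twist":[0,0,0],"translation":[0,0,-0.006],"fingers":-1},
  {"twist":[0,0,0],"translation":[0,0,-0.006],"fingers":-1},
], force=20)

```text
time_s: 13.02
tcp_pos: [521.8, 97.7, 60.6]
tool_rot: [-0.412, -3.114, 0.0]
contact_force: [0.1, 0.0, 0.3]
gripper_width: 11.3
```

Request:
carry_out([
  {"twist":[0,0,10],"translation":[0,0,0],"fingers":-1},
  {"twist":[0,0,20],"translation":[0,0,0],"fingers":-1},
  {"twist":[0,0,30],"translation":[0,0,0],"fingers":-1},
  {"twist":[0,0,40],"translation":[0,0,0],"fingers":-1},
  {"twist":[0,0,50],"translation":[0,0,0],"fingers":-1},
  {"twist":[0,0,60],"translation":[0,0,0],"fingers":-1},
  {"twist":[0,0,70],"translation":[0,0,0],"fingers":-1},
  {"twist":[0,0,78],"translation":[0,0,0],"fingers":-1},
  {"twist":[0,0,83],"translation":[0,0,0],"fingers":-1},
  {"twist":[0,0,86],"translation":[0,0,0],"fingers":-1},
  {"twist":[0,0,86],"translation":[0,0,0],"fingers":-1},
  {"twist":[0,0,86],"translation":[0,0,0],"fingers":-1},
])

```text
time_s: 14.52
tcp_pos: [522.2, 98.1, 60.6]
tool_rot: [2.424, 1.998, 0.001]
contact_force: [1.3, 0.4, -2.2]
gripper_width: 11.9
```

```bash
python3 - <<'E'
from mv import *
o=ctrl.get_obs();print(o['ft_torque'].round(3));to(*o['tcp_pos'],-11)
E
```

```text
[-0.031 -0.343  0.076]
tr [0. 0. 0.] tw [ 0.03 -0.02 -0.01] F [ 1.3  0.4 -2.2] t 14.53 w 11.9 q7 -0.12 tcp [522.2  98.1  60.6] rel yaw vs A
```

Request:
carry_out([
  {"twist":[0,0,3],"translation":[0,0,0],"fingers":-1},
  {"twist":[0,0,5],"translation":[0,0,0],"fingers":-1},
  {"twist":[0,0,5],"translation":[0,0,0],"fingers":-1},
])

```text
time_s: 14.9
tcp_pos: [523.7, 98.8, 61.1]
tool_rot: [2.507, 1.891, 0.005]
contact_force: [5.1, 1.6, -4.7]
gripper_width: 11.9
```

```bash
python3 - <<'E'
from mv import *
o=ctrl.get_obs();print(o['ft_torque'].round(3),o['gripper_width']);to(*o['tcp_pos'],-11)
E
```

```text
[ 0.474 -1.041  0.454] 11.877542656490384
tr [0. 0. 0.] tw [ 0.2  -0.09 -4.95] F [ 5.1  1.6 -4.7] t 14.9 w 11.9 q7 -0.19 tcp [523.7  98.8  61.1] rel yaw vs A
```

Torque climbed from 0.08 to 0.45 N m, so the knob is at its limit. I turn back slightly, release and rise.

Request:
carry_out([
  {"twist":[0,0,-4],"translation":[0,0,0],"fingers":-1},
  {"twist":[0,0,-4],"translation":[0,0,0],"fingers":-0.5},
  {"twist":[0,0,-4],"translation":[0,0,0],"fingers":-0.3},
  {"twist":[0,0,-4],"translation":[0,0,0],"fingers":-0.3},
  {"twist":[0,0,-4],"translation":[0,0,-0.03],"fingers":-0.3},
  {"twist":[0,0,-4],"translation":[0,0,-0.08],"fingers":-0.3},
  {"twist":[0,0,-4],"translation":[-0.06,0,-0.12],"fingers":-0.3},
  {"twist":[0,0,-4],"translation":[0,0.06,-0.15],"fingers":-0.3},
  {"twist":[0,0,-4],"translation":[0,0.12,-0.15],"fingers":-0.3},
  {"twist":[0,0,-4],"translation":[0,0.15,-0.15],"fingers":-0.3},
  {"twist":[0,0,-4],"translation":[0,0.15,-0.15],"fingers":-0.3},
])

```text
time_s: 16.27
tcp_pos: [668.1, 54.9, 210.0]
tool_rot: [2.443, 1.972, -0.002]
contact_force: [-0.7, -0.4, -0.7]
gripper_width: 30.5
```

```bash
python3 - <<'E'
from mv import *
p,d=snap('side');q,e=snap('top')
a=np.radians(A);R=np.array([[np.cos(a),np.sin(a)],[-np.sin(a),np.cos(a)]])
for n,D,P in(('side',d,p),('top',e,q)):
    L=cloud(n,D);L[...,:2]=(L[...,:2]-G)@R.T;g=P.max(-1)
    for nm,m in (('knob',(L[...,2]>64)&(L[...,2]<95)&(abs(L[...,1]-80)<35)&(abs(L[...,0]-70)<45)),('post',(L[...,2]>76)&(L[...,2]<90)&(abs(L[...,1])<22)&(abs(L[...,0]-70)<30)&(g>80)),('bodytop',(L[...,2]>36)&(L[...,2]<50)&(abs(L[...,1])<34)&(abs(L[...,0]-70)<50))):
        if m.sum(): print(n,nm,m.sum(),L[m].mean(0).round(1),L[m].min(0).round(1),L[m].max(0).round(1))
v,u=np.nonzero(cloud('top',e)[...,2]>60);k=(u>415)&(u<445)&(v>200)&(v<235);print('block',k.sum(),cloud('top',e)[v[k],u[k]].mean(0) if k.any() else None)
o=ctrl.get_obs();print(o['time_s'],o['tcp_pos'],o['contact_force'])
s=cv2.resize(p[130:250,250:380],None,fx=3,fy=3);t=cv2.resize(q[140:260,270:400],None,fx=3,fy=3);cv2.imwrite('pics/c6.png',cv2.convertScaleAbs(np.hstack([s,t])[:,:,::-1],alpha=1.5))
E
```

```text
side knob 51 [59.3 76.1 78.5] [42.  70.9 64.1] [88.4 82.2 87.1]
side post 55 [62.4 -3.  81.4] [ 49.9 -17.8  76. ] [77.9 13.2 84.8]
side bodytop 184 [55.8 -0.8 42.6] [ 30.2 -33.9  36.1] [109.4  33.7  49.3]
block 92 [ 471.8529023  -291.17165564  120.56833929]
16.375 [665.22455305  56.09889317 209.9046414 ] [ 0.13976883 -0.69979999 -0.02114356]
```

View pics/c6.png

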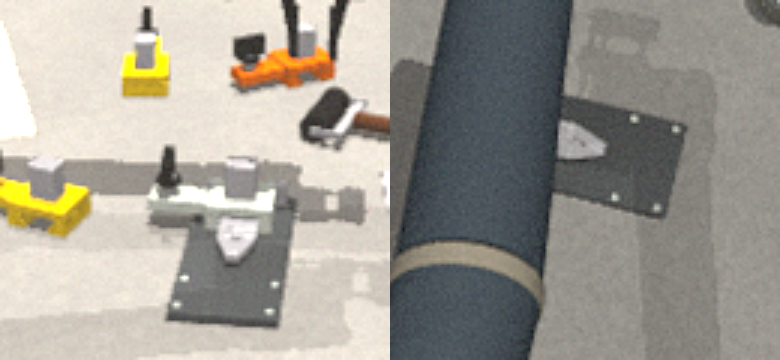

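The side view suggests the carriage may have shifted by a few mm. I clear the arm for a proper top view.

Request:
carry_out([
  {"twist":[0,0,0],"translation":[0.3,-0.15,0],"fingers":-1},
  {"twist":[0,0,0],"translation":[0.3,-0.15,0],"fingers":-1},
  {"twist":[0,0,0],"translation":[0.3,-0.15,0],"fingers":-1},
  {"twist":[0,0,0],"translation":[0.3,-0.15,0],"fingers":-1},
  {"twist":[0,0,0],"translation":[0.3,-0.15,0],"fingers":-1},
  {"twist":[0,0,0],"translation":[0.3,-0.15,0],"fingers":-1},
  {"twist":[0,0,0],"translation":[0.3,-0.15,0],"fingers":-1},
  {"twist":[0,0,0],"translation":[0.3,-0.15,0],"fingers":-1},
])

```text
time_s: 17.38
tcp_pos: [582.9, 377.9, 211.1]
tool_rot: [2.445, 1.97, -0.001]
contact_force: [0.4, -1.2, -0.5]
gripper_width: 0.6
```

```bash
python3 - <<'E'
from mv import *
q,e=snap('top');p,d=snap('side')
a=np.radians(A);R=np.array([[np.cos(a),np.sin(a)],[-np.sin(a),np.cos(a)]])
for n,D,P in(('top',e,q),('side',d,p)):
    L=cloud(n,D);L[...,:2]=(L[...,:2]-G)@R.T;g=P.max(-1)
    for nm,m in (('knob',(L[...,2]>70)&(L[...,2]<95)&(abs(L[...,1]-80)<35)&(abs(L[...,0]-70)<45)),('post',(L[...,2]>74)&(L[...,2]<90)&(abs(L[...,1])<22)&(abs(L[...,0]-70)<30)&(g>80)),('bodytop',(L[...,2]>36)&(L[...,2]<50)&(abs(L[...,1])<34)&(abs(L[...,0]-65)<45)&(g>75))):
        if m.sum(): print(n,nm,m.sum(),L[m].mean(0).round(1),np.percentile(L[m],[2,98],0).round(1).tolist(),rect(L[m][:,:2]) if 0 else cv2.minAreaRect(L[m][:,:2].astype(np.float32)))
W=cloud('top',e);m=np.zeros((400,640),bool);m[200:235,415:445]=1;m&=(W[...,2]>60);print('block',m.sum(),W[m].mean(0))
W=cloud('top',np.load('top.npz')['d'])
cv2.imwrite('pics/c7.png',cv2.convertScaleAbs(cv2.resize(q[140:240,270:390,::-1],None,fx=6,fy=6),alpha=1.5))
E
```

```text
top knob 58 [69.3 81.6 82.3] [[48.6, 75.3, 72.2], [89.4, 87.6, 87.2]] ((68.92173767089844, 81.26885223388672), (42.42356872558594, 11.926970481872559), 2.212411880493164)
top post 76 [67.4  0.3 81.5] [[55.0, -14.1, 77.4], [79.7, 15.0, 85.7]] ((67.75951385498047, 0.4127168655395508), (31.096372604370117, 25.54165267944336), 87.83341979980469)
top bodytop 270 [68.1  2.5 41.6] [[38.9, -32.7, 37.1], [102.5, 32.9, 46.3]] ((72.42662048339844, 0.000232696533203125), (67.8343505859375, 69.06565856933594), 88.03254699707031)
side knob 41 [60.8 76.3 81.2] [[44.7, 71.3, 71.3], [86.9, 82.4, 86.8]] ((66.46961975097656, 77.2931900024414), (45.25381088256836, 11.612838745117188), 1.5812026262283325)
side post 59 [61.4 -2.8 81. ] [[50.0, -17.9, 75.4], [76.5, 11.8, 84.4]] ((62.956295013427734, -2.9277801513671875), (27.67283821105957, 28.991912841796875), 6.7519025802612305)
side bodytop 185 [56.  -1.1 42.6] [[33.4, -32.9, 36.7], [100.8, 31.9, 49.3]] ((69.88383483886719, 0.11902618408203125), (77.04492950439453, 67.82510375976562), 0.6850321292877197)
block 91 [ 476.90815483 -302.81982007   82.0611311 ]
```

View pics/c7.png

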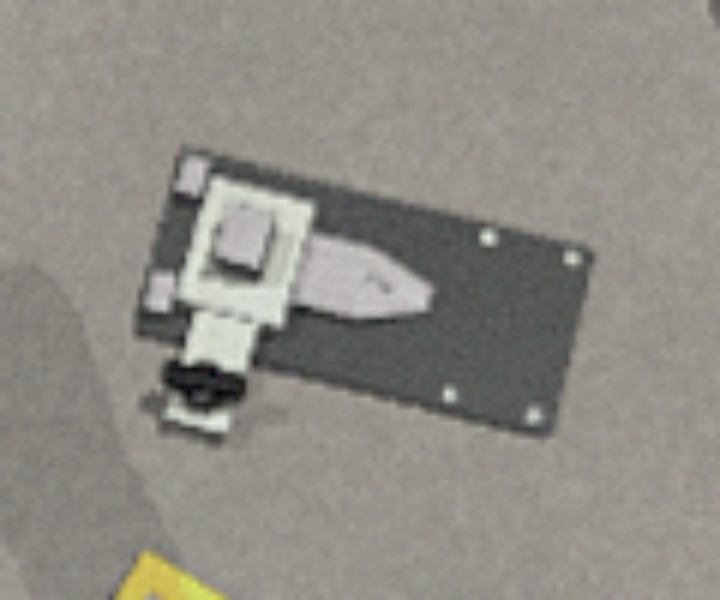

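The top view shows the body touching both stops. The post is at x ≈ 67.5, y ≈ 0.4, and the knob bar is about 2° off the rail line, which is its limit. Handing in.

```bash
python3 -c "
from h import *
print(ctrl.hand_in())"
```

```text
the job is handed in; nothing more can be done
None
```

The sheet stop is on the dovetail rail, home against both end stops, with its clamp knob tightened clockwise to its limit. I handed the job in after about 17.5 s of the 51 s allowed. No verdict is reported.

**What I did:** I gripped the carriage by its post, set it down at the open end and slid it along the rail until it stalled against the stops. The first knob grip touched the hub under the bar, so I regripped 6 mm higher. I then turned the knob until the torque rose from 0.08 to 0.45 N m, released it and moved the arm clear.

**Last checks, from the top camera:**
- **Carriage:** the post is at x ≈ 67.5 mm, y ≈ 0.4 mm in the guide frame, and the body looks to be touching both stops. Home is x = 70, y = 0.
- **Knob:** the bar lies about 2° off the rail line, which fits the 1.5 rad limit.
- **Robot:** the arm is clear of everything, with about 1 N residual force at the wrist.
- **Plain block:** the arm never went near it. Its last reading is within about 4 mm of the first, but the two were computed differently.

**One disagreement:** the side camera put the post at x ≈ 61–63 mm, y ≈ −3 mm. Its y reading had been about 3 mm low all along, but before tightening it gave x ≈ 68 mm from a partly hidden post. I trusted the top view; both readings are inside the allowed range of 58 to 82 mm.

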